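# Restack nested totes on the loaded tote, turned so that they stack

## Task

Build one upright column of the three small grey totes on top of the tote that holds the stapler, which stays where it stands: take the two nested totes apart and set them up one on the other, each squarely on the rim of the one below and turned half round from it, so that it stacks and does not drop inside. Leave the stapler in its tote and do not shift or knock over the jars and the stamp standing round them.

Things in the scene. Friction and masses are not known exactly. Their poses are not given: they have to be found in the camera images.
- tote_a: Bottom tote; the stapler lies in it. All three totes are alike: open, grey plastic, 168 x 65 x 64 mm high (x, y, z), origin at the centre of the underside, x along the length. Long sides straight, with a flat upright skirt at the top (z 42 to 64 mm, outer faces y = +-32.5, 160 mm long): grasp across it, fingers outside. Mouth 141 x 52 mm. The +x end's rim has two pockets, the -x end's one.
- tote_b: Like tote_a, 0.07 to 0.14 kg; stands on the bench with tote_c nested in it. Put on a like tote turned the SAME way, a tote's lugs enter the pockets and it nests: origin only 35 mm above the other's. Turned HALF ROUND (two-pocket end over one-pocket end) its lugs stand on the end rims (8 mm overlap) and it stacks: origin 64 mm above the other's.
- tote_c: Like tote_a, 0.07 to 0.14 kg. At the start nested inside tote_b, same way round, its rim 35 mm above tote_b's rim; loose (2.5 mm play each side), lifts straight out. The lower half of every tote (z 0 to 32 mm) is only 136 x 47 mm outside, plus the lugs at its ends.
- stapler: Small teal and black stapler, 28 x 122 x 36 mm, lying lengthwise in tote_a on its 3 mm floor, below the rim; origin at the centre of its underside, y along its length.
- jar_1: White jar with pink lid, 53 mm across, 46 mm high, upright on the bench, beside a long side of tote_b near one of its ends; origin at the centre of its underside.
- jar_2: Another white jar with pink lid, same size, 53 mm across, 46 mm high, upright, also beside tote_b; origin at the centre of its underside.
- rubber_stamp: Wooden rubber stamp standing upright, foot 26 x 62 mm (x, y), 76 mm high with its knob, beside tote_b; origin at the centre of its underside.
- tape_roll: Roll of white tape lying flat, 89 mm across, 49 mm high, to the right of tote_a; origin at the centre of its underside.
- pen_tin: Tin with pens, 85 x 74 mm, 174 mm high over the pens, standing at the back; origin at the centre of its underside. On either side of it stand fixed cartons: an open one 125 mm high (front at x = 0.64 m, y 0.03 to 0.29 m) and one with flaps, whose front flap reaches out to x = 0.546 m at y below -0.22 m, 97 to 124 mm up.
- tote_a_two_end (a point): Middle of the rim at tote_a's two-pocket end (75.5 mm from its middle along +x, 64 mm up). Pockets 12 mm wide at y = +-20 mm; below each, at the foot of the end wall, a 7 mm wide lug stands out to 78.5 mm from the middle.
- tote_a_one_end (a point): Middle of tote_a's one-pocket end (75.5 mm along -x, 64 mm up); pocket 25 mm wide at y = 0; below it, at the foot of the end wall, a 20 mm wide lug stands out to 78.5 mm from the middle.
- tote_b_two_end (a point): Middle of the rim at tote_b's two-pocket end (75.5 mm from its middle along +x, 64 mm up). Pockets 12 mm wide at y = +-20 mm; below each, at the foot of the end wall, a 7 mm wide lug stands out to 78.5 mm from the middle.
- tote_b_one_end (a point): Middle of tote_b's one-pocket end (75.5 mm along -x, 64 mm up); pocket 25 mm wide at y = 0; below it, at the foot of the end wall, a 20 mm wide lug stands out to 78.5 mm from the middle.
- tote_c_two_end (a point): Middle of the rim at tote_c's two-pocket end (75.5 mm from its middle along +x, 64 mm up). Pockets 12 mm wide at y = +-20 mm; below each, at the foot of the end wall, a 7 mm wide lug stands out to 78.5 mm from the middle.
- tote_c_one_end (a point): Middle of tote_c's one-pocket end (75.5 mm along -x, 64 mm up); pocket 25 mm wide at y = 0; below it, at the foot of the end wall, a 20 mm wide lug stands out to 78.5 mm from the middle.

How it is judged:
By the outcome, as a careful person would: the job done as asked, in the order asked, and still so for the second after the job is handed in, with the robot touching nothing.
It also fails if it takes over 64 s, if anything falls off the work surface, if the arm or the gripper's body presses on something with over 40 N, if the wrist force passes 120 N, or if a joint passes its speed limit or range.

## Robot

A 6-joint arm with a two-finger parallel gripper is mounted at the origin on a cart in front of the work surface, level with it; the furniture and walls round the work are solid. World frame = base frame: x ahead of the robot, y to its left, z up, the work surface at z = 0. Lengths are in m, angles in rad, forces in N, time in s.
With the tool pointing down it reaches from about 0.3 to 0.75 m from the base axis. Payload 8.5 kg.
Tool frame: the origin (TCP) lies at the very end of the fingers, on their centre line; the grasp point (between the pads) lies 19 mm behind it; z points along the fingers, y is the direction in which the jaws open and shut (so a half turn about z gives the same grasp; the last joint's range is limited). The gripper opens to 85 mm and grips with 20 to 120 N. Pads are 22 mm wide; open, the fingers measure 114 mm over their backs; the gripper's body (76 mm by 85 mm) begins 54 mm behind the grasp point. The pads swing forward as they close: fully open they stand 13 mm farther back than shut.
Start: joints at [-0.215, 0.381, 1.297, -0, 1.464, -0.215], TCP at [0.55, 0, 0.231] pointing down, gripper open.
Joint ranges: [-3.11, 3.11], [-0.89, 2.33], [0.22, 2.48], [-1.42, 4.56], [0.17, 2.85], [-2.88, 2.88]. Speed limits (rad/s): [2.39, 2.39, 3.14, 3.14, 3.14, 3.14].

## Interface

Orientations are given as a unit quaternion [w, x, y, z].
In Python, from plant import sensors, read_camera, env gives the robot as it stands.
- The arm moves only by the tool play_rows, never from a script. Its argument "motion" is a list of rows, each a list of 7 numbers: the shift along the tool's x, y, z in units of 4 cm (1.0 is 4 cm), then the turn, a rotation vector about the tool's x, y, z in units of 0.1 rad (1.0 is 0.1 rad), then the closure, from -1 (fully open) to 1 (shut), so that 0 is half open. In form: [[dx, dy, dz, wx, wy, wz, grip], ...]. A call has 1 to 12 rows; each row shifts and turns the commanded pose from where the row before left it, along the tool's axes as they then stand; what a row does not reach is not made up. A row lasts 1/8 s, in which the tool goes at most 62.5 mm and 10.7 degrees, less where a joint would pass 70% of its speed; a pose out of reach is approached as far as the arm can. A call with a number of a shift or a turn outside -1 to 1 is refused whole. A call with a gripper value outside its range is refused whole. The fingers move at their own pace and stop on an object; the grip force is fixed at half the most. Time passes only in rows, so rows that do not move let the fingers close. It gives the time, the measured TCP pose, the force and the opening at its end, in the units of the state.
- sensors.get_state(): the state, without advancing time (a new reading comes with each control period).
- read_camera(name): name is "scene" or "side" or "wrist"; returns a dict with "frame" (480x640x3 uint8, red, green, blue), "camera_matrix" (3x3 intrinsics, pixels), "R" (3x3) and "t" (3): a world point X has camera coordinates R X + t. Camera axes: x right, y down, z forward; pixel columns grow to the right and rows downward; lengths in m; the calibration is good to about 2 mm. A picture is of the moment at which its call begins. There is no depth.
- env.sign_off(): hands the job in, once; it reports no verdict.
The state is a dict: "t": time; "joint_positions": joint angles; "qd": joint speeds; "effort": joint torques, N m; "tcp_pos": TCP position; "eef_rot": TCP orientation; "ft_force": force on the tool from outside, world axes, zero at the start; "torque": the same for the moment, N m; "opening": opening from 0.0 (shut) to 1.0 (fully open).
Only numpy, scipy, OpenCV 4.12 (cv2) and the standard library are available. Lean on these libraries where they do the work, as an engineer would, in place of code of your own. Each camera call takes 0.05 s, during which the arm holds its last target.

## Working session

There is one attempt and no reset: what is moved stays moved. The work goes in short steps, Python scripts to look and compute and a tool call to move; the robot and the scene stay as the last step left them, time stands still between calls to the robot, and variables do not carry over. Pictures are saved under pics/ and viewed, and the job is handed in when it is done.

Besides the shell and the picture viewer there is one more tool, called after ">>>" by a JSON object that holds its "fn" and its "kwargs", one argument or row to a line. play_rows: Moves the arm, as the interface text tells. Shifts and turns lie within -1 to 1; 1 stands for 4 cm of shift or 0.1 rad of turn. Its arguments: {"type":"object","properties":{"motion":{"type":"array"}},"required":["motion"]}

```bash
ls; mkdir -p pics
python3 - <<'E'
from plant import sensors, read_camera, env
import cv2,pickle
d={}
for n in ["scene","side","wrist"]:
    c=read_camera(n); d[n]=c
    cv2.imwrite(f"pics/{n}0.png",c["frame"][:,:,::-1])
    print(n,c["camera_matrix"].tolist(),(-c["R"].T@c["t"]).round(3), c["R"].round(3).tolist())
pickle.dump(d,open("d0.pkl","wb"))
print(sensors.get_state())
E
```

```text
pics
scene [[610.441731468489, 0.0, 330.1192294687662], [0.0, 610.441731468489, 245.78575627789817], [0.0, 0.0, 1.0]] [-0.282 -0.456  1.147] [[0.524, -0.851, 0.016], [-0.631, -0.401, -0.664], [0.572, 0.338, -0.747]]
side [[518.3906495441311, 0.0, 313.1693609400704], [0.0, 518.3906495441311, 234.65143721337444], [0.0, 0.0, 1.0]] [0.248 0.852 0.786] [[-0.935, -0.355, -0.008], [-0.217, 0.588, -0.779], [0.282, -0.727, -0.627]]
wrist [[333.79134182385, 0.0, 321.0158151786388], [0.0, 333.79134182385, 242.7754305703523], [0.0, 0.0, 1.0]] [0.55  0.08  0.373] [[1.0, -0.001, -0.002], [-0.0, -0.949, 0.314], [-0.002, -0.314, -0.949]]
{'t': 0.15, 'joint_positions': array([-2.15328699e-01,  3.81073781e-01,  1.29802267e+00,  2.85783009e-06,
        1.46357271e+00, -2.15313138e-01]), 'qd': array([-0.00215766, -0.00315558, -0.00374277, -0.00144854,  0.000349  ,
        0.00129874]), 'effort': array([ 1.94521621e-03, -4.48624384e+01, -2.31344014e+01, -1.86937300e-04,
        3.77541786e-03, -1.65174959e-05]), 'tcp_pos': array([5.49794036e-01, 2.76775760e-05, 2.30857708e-01]), 'eef_rot': array([-4.53897112e-04,  7.07112289e-01,  7.07101069e-01, -2.89295756e-04]), 'ft_force': array([ 0.16680342, -0.62998336,  0.71229355]), 'torque': array([ 0.01303021, -0.00238071,  0.00832961]), 'opening': 1.0020913456800653}
```

View pics/scene0.png

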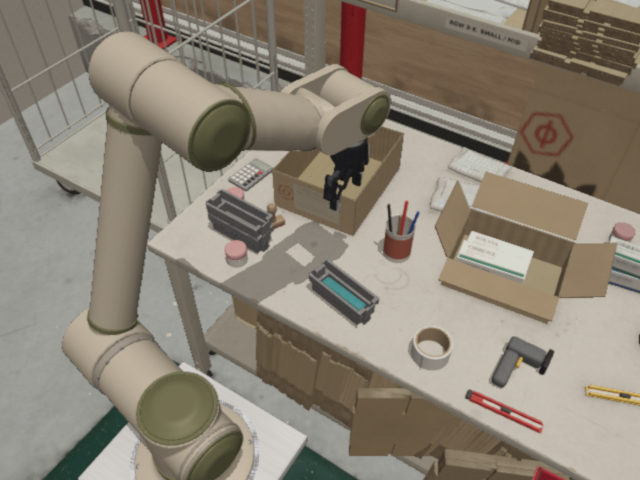

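View pics/side0.png

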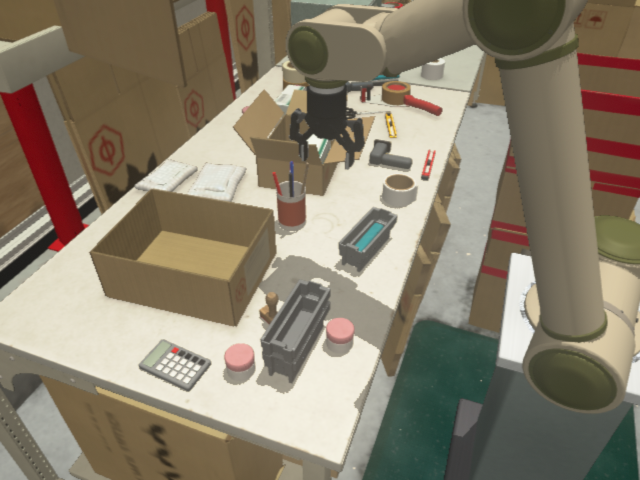

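View pics/wrist0.png

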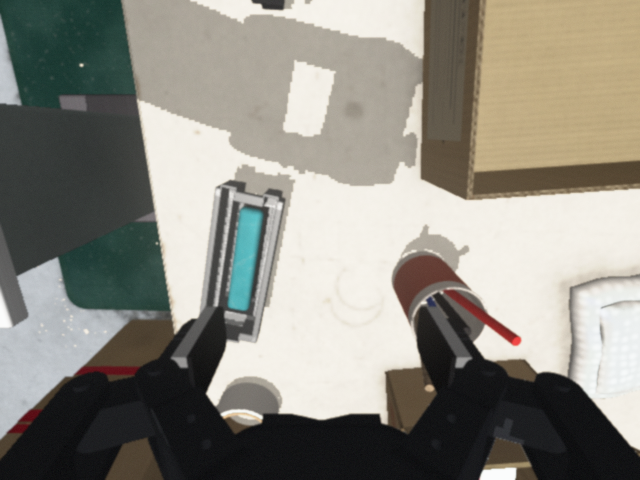

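```bash
cat > h.py <<'E'
import numpy as np,cv2,pickle
def onto(c,uv,z):
    K,R,t=c["camera_matrix"],c["R"],c["t"]; C=-R.T@t
    d=R.T@np.linalg.solve(K,np.array([uv[0],uv[1],1.0]))
    return C+d*(z-C[2])/d[2]
def proj(c,X):
    p=c["camera_matrix"]@(c["R"]@np.asarray(X,float)+c["t"]); return p[:2]/p[2]
def crop(c,x0,y0,w,h,s,fn):
    im=c["frame"][y0:y0+h,x0:x0+w,::-1]
    cv2.imwrite(fn,cv2.resize(im,None,fx=s,fy=s,interpolation=cv2.INTER_CUBIC))
E
python3 - <<'E'
from h import *
d=pickle.load(open("d0.pkl","rb"))
crop(d["scene"],190,170,200,150,4,"pics/sc1.png")
crop(d["side"],210,190,200,200,3,"pics/sd1.png")
crop(d["wrist"],180,160,150,190,3,"pics/w1.png")
E
```

```text
(no output)
```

View pics/sc1.png

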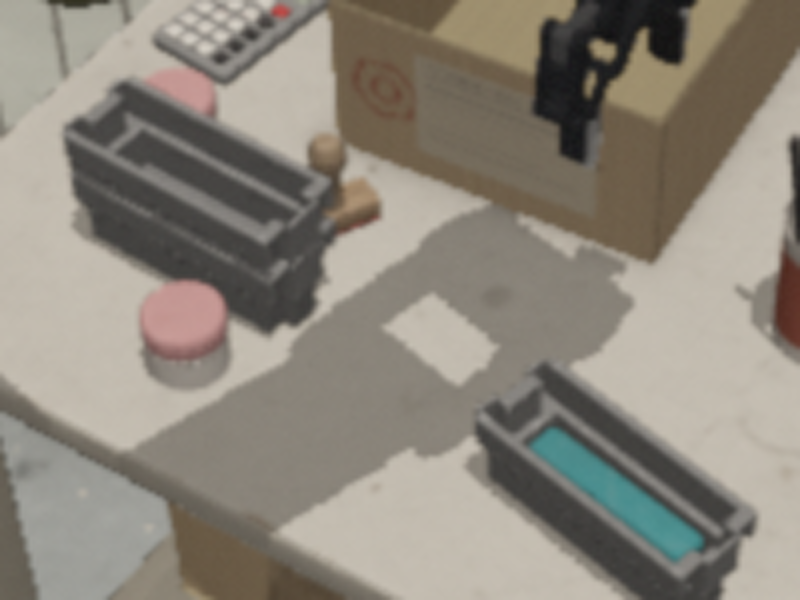

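View pics/sd1.png

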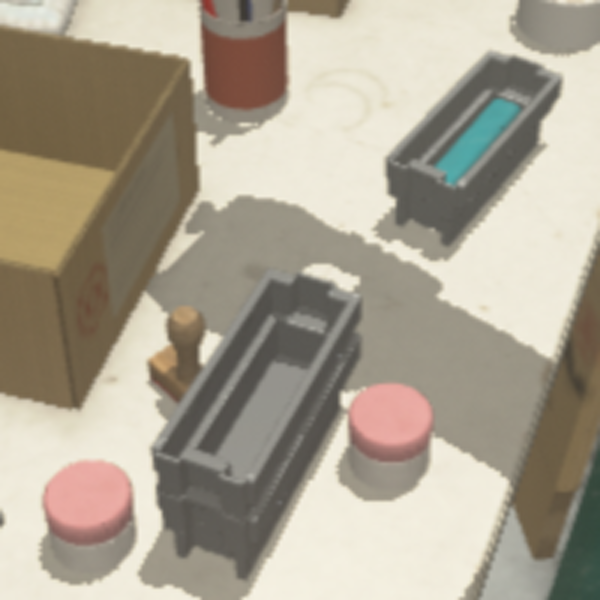

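View pics/w1.png

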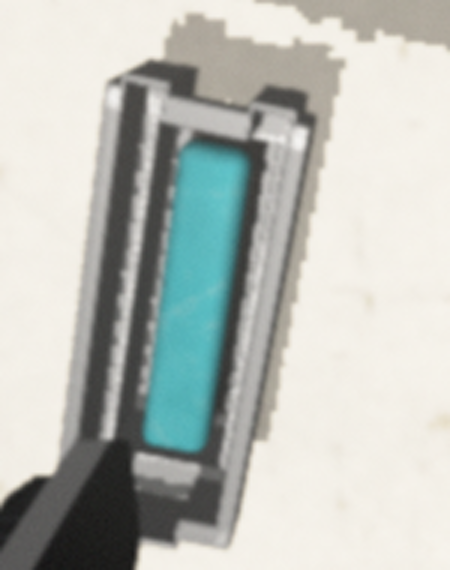

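Run:
```python
from h import *
d=pickle.load(open("d0.pkl","rb"))
s,e,w=d["scene"],d["side"],d["wrist"]
S=lambda x,y:(190+x/4,170+y/4)
D=lambda x,y:(210+x/3,190+y/3)
W=lambda x,y:(180+x/3,160+y/3)
for n,p,z in [("a TL",S(480,412),.064),("a T",S(545,362),.064),("a R",S(752,522),.064),("a Bot",S(688,580),.064),
 ("c TL",S(68,128),.099),("c T",S(130,82),.099),("c R",S(330,185),.099),("c B",S(268,248),.099),
 ("jar1",S(183,315),.046),("jar2",S(180,95),.046),("stamp knob",S(327,152),.066)]:
    print("scene",n,onto(s,p,z).round(3))
for n,p,z in [("a L",D(388,165),.064),("a B",D(447,185),.064),("a T",D(490,55),.064),("a R",D(560,75),.064),
 ("c L",D(157,450),.099),("c B",D(258,480),.099),("c T",D(275,275),.099),("c R",D(358,298),.099),
 ("jar1",D(390,415),.046),("jar2",D(88,495),.046),("knob",D(185,325),.066)]:
    print("side",n,onto(e,p,z).round(3))
for n,p,z in [("a TL",W(108,80),.064),("a TR",W(312,118),.064),("a BR",W(230,545),.064)]:
    print("wrist",n,onto(w,p,z).round(3))
```

```text
scene a TL [0.452 0.03  0.064]
scene a T [0.504 0.019 0.064]
scene a R [ 0.467 -0.139  0.064]
scene a Bot [ 0.414 -0.128  0.064]
scene c TL [0.481 0.348 0.099]
scene c T [0.534 0.342 0.099]
scene c R [0.527 0.185 0.099]
scene c B [0.466 0.186 0.099]
scene jar1 [0.432 0.229 0.046]
scene jar2 [0.583 0.347 0.046]
scene stamp knob [0.575 0.224 0.066]
side a L [0.507 0.029 0.064]
side a B [0.46  0.036 0.064]
side a T [ 0.474 -0.127  0.064]
side a R [ 0.416 -0.12   0.064]
side c L [0.536 0.351 0.099]
side c B [0.475 0.351 0.099]
side c T [0.527 0.197 0.099]
side c R [0.47  0.198 0.099]
side jar1 [0.435 0.237 0.046]
side jar2 [0.582 0.357 0.046]
side knob [0.577 0.228 0.066]
wrist a TL [0.452 0.033 0.064]
wrist a TR [0.515 0.021 0.064]
wrist a BR [ 0.479 -0.134  0.064]
```

>>> {"fn": "play_rows", "kwargs": {
  "motion": [
    [0.5,-0.1,-0.3,0,0,0,-1],
    [1,-0.2,-0.3,0,0,0,-1],
    [1,-0.2,-0.3,0,0,0,-1],
    [1,-0.2,0,0,0,0,-1],
    [1,-0.2,0,0,0,0,-1],
    [1,-0.2,0,0,0,0,-1],
    [0.7,-0.1,0,0,0,0,-1],
    [0.3,0,0,0,0,0,-1],
    [0,0,0,0,0,0,-1]
  ]
}}

```text
t: 1.27
tcp_pos: [0.5018, 0.2605, 0.2675]
eef_rot: [0.0, 0.707, 0.707, 0.0]
ft_force: [0.4, -0.3, -0.8]
opening: 0.996
```

```bash
cat > snap.py <<'E'
import sys
from plant import sensors, read_camera
import pickle,cv2
tag=sys.argv[1]; d={}
for n in sys.argv[2:]:
    c=read_camera(n); d[n]=c; cv2.imwrite(f"pics/{n}{tag}.png",c["frame"][:,:,::-1])
pickle.dump(d,open(f"d{tag}.pkl","wb"))
s=sensors.get_state(); print(s["t"],s["tcp_pos"].round(4),s["eef_rot"].round(4),s["joint_positions"].round(3),s["opening"],s["ft_force"].round(2))
E
python3 snap.py 1 wrist
```

```text
1.325 [0.502  0.2598 0.2675] [ 1.000e-04  7.071e-01  7.072e-01 -0.000e+00] [ 0.268  0.386  1.185 -0.     1.571  0.268] 1.0001853173490107 [ 0.51 -0.12 -0.12]
```

View pics/wrist1.png

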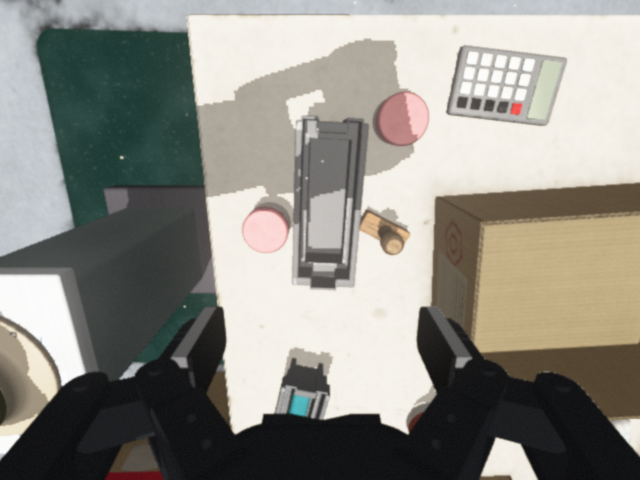

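Run:
```python
from h import *
d=pickle.load(open("d1.pkl","rb"))
crop(d["wrist"],270,100,130,200,3,"pics/w2.png")
```

```text
(no output)
```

View pics/w2.png

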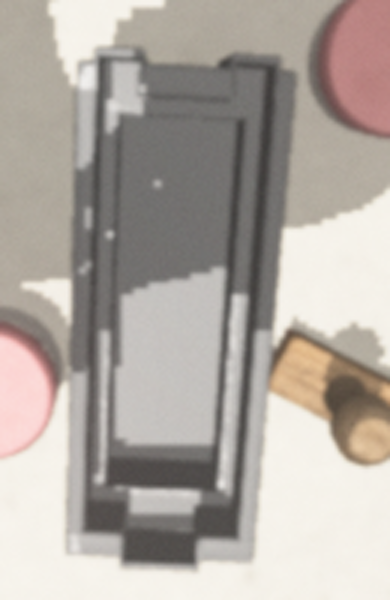

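Run:
```python
from h import *
d=pickle.load(open("d1.pkl","rb"));d0=pickle.load(open("d0.pkl","rb"))
crop(d["wrist"],260,340,90,90,4,"pics/a.png")
crop(d0["side"],330,200,80,75,5,"pics/b.png")
crop(d0["scene"],300,250,90,80,5,"pics/c.png")
crop(d0["wrist"],200,170,100,60,4,"pics/e.png")
im=[cv2.resize(cv2.imread(f"pics/{k}.png"),(400,300)) for k in "abce"]
cv2.imwrite("pics/ends.png",np.vstack([np.hstack(im[:2]),np.hstack(im[2:])]))
```

```text
(no output)
```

View pics/ends.png

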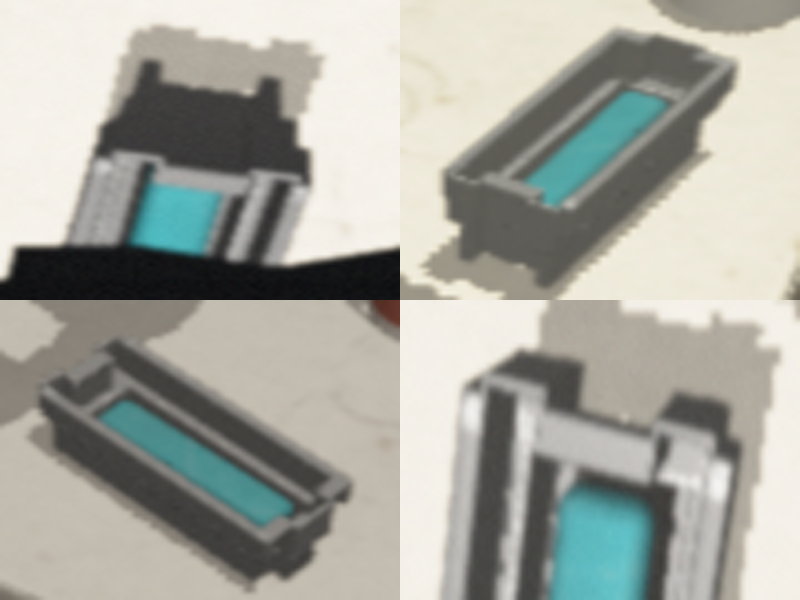

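Run:
```python
from h import *
d=pickle.load(open("d1.pkl","rb"));w=d["wrist"]
P=lambda x,y:(270+(x+.5)/3-.5,100+(y+.5)/3-.5)
pts={}
for n,x,y in [("TL",79,62),("TR",297,70),("BL",67,553),("BR",252,558),("p1",121,50),("p2",250,56),("pb",160,563),("Lmid",72,300),("Rmid",277,300)]:
    print(n,onto(w,P(x,y),.099).round(4))
for n,u,z in [("jar1",(265,230),.046),("jar2",(402,119),.046),("stampfoot TL",P(292,330),.02),("stamp BL",P(268,388),.02),("knob",P(362,430),.07)]:
    print(n,onto(w,u,z).round(4))
print(w["R"],-w["R"].T@w["t"])
```

```text
TL [0.4795 0.3506 0.099 ]
TR [0.5431 0.3484 0.099 ]
BL [0.4718 0.1935 0.099 ]
BR [0.5348 0.1917 0.099 ]
p1 [0.4918 0.3539 0.099 ]
p2 [0.5293 0.3522 0.099 ]
pb [0.5034 0.1898 0.099 ]
Lmid [0.4757 0.2806 0.099 ]
Rmid [0.5399 0.2806 0.099 ]
jar1 [0.4379 0.2356 0.046 ]
jar2 [0.5841 0.3535 0.046 ]
stampfoot TL [0.5561 0.2532 0.02  ]
stamp BL [0.5474 0.2293 0.02  ]
knob [0.5756 0.2281 0.07  ]
[[ 9.99999907e-01  3.17326860e-05 -4.29341579e-04]
 [ 1.65154219e-04 -9.49254462e-01  3.14509045e-01]
 [-3.97574192e-04 -3.14509087e-01 -9.49254379e-01]] [0.50152152 0.34075729 0.4094078 ]
```

>>> {"fn": "play_rows", "kwargs": {
  "motion": [
    [0,0,0,0,0,-1,-1],
    [0,0,0,0,0,-1,-1],
    [0,0,0,0,0,-1,-1],
    [0,0,0,0,0,-1,-1],
    [0,0,0,0,0,-1,-1],
    [0,0,0,0,0,-1,-1],
    [0,0,0,0,0,-1,-1],
    [0,0,0,0,0,-1,-1],
    [0,0,0,0,0,-1,-1],
    [0,0,0,0,0,-1,-1],
    [0,0,0,0,0,-1,-1],
    [0,0,0,0,0,-1,-1]
  ]
}}

```text
t: 2.82
tcp_pos: [0.5023, 0.2588, 0.2675]
eef_rot: [0.0, 0.184, 0.983, -0.0]
ft_force: [0.4, -0.6, -0.2]
opening: 0.997
```

>>> {"fn": "play_rows", "kwargs": {
  "motion": [
    [0,0,0,0,0,-1,-1],
    [0,0,0,0,0,-1,-1],
    [0,0,0,0,0,-1,-1],
    [0,0,0,0,0,-1,-1],
    [0,0,0,0,0,-1,-1],
    [0,0,0,0,0,-1,-1],
    [0,0,0,0,0,-1,-1],
    [0,0,0,0,0,-1,-1],
    [0,0,0,0,0,-1,-1],
    [0,0,0,0,0,-1,-1],
    [0,0,0,0,0,-1,-1],
    [0,0,0,0,0,-1,-1]
  ]
}}

```text
t: 4.32
tcp_pos: [0.5023, 0.2588, 0.2675]
eef_rot: [-0.0, -0.404, 0.915, -0.0]
ft_force: [0.8, 0.3, 0.7]
opening: 1.002
```

>>> {"fn": "play_rows", "kwargs": {
  "motion": [
    [0,0,0,0,0,-1,-1],
    [0,0,0,0,0,-1,-1],
    [0,0,0,0,0,-1,-1],
    [0,0,0,0,0,-1,-1],
    [0,0,0,0,0,-1,-1],
    [0,0,0,0,0,-1,-1],
    [0,0,0,0,0,-0.9,-1],
    [0,0,0,0,0,0,-1]
  ]
}}

```text
t: 5.32
tcp_pos: [0.5023, 0.259, 0.2675]
eef_rot: [-0.0, -0.688, 0.726, -0.0]
ft_force: [0.7, 0.7, 0.6]
opening: 0.997
```

```bash
python3 snap.py 2 wrist
```

```text
5.375 [0.5022 0.2592 0.2674] [-0.     -0.6875  0.7262 -0.    ] [ 0.267  0.386  1.185 -0.     1.571 -2.82 ] 1.000017727681263 [ 0.36 -0.26 -1.74]
```

View pics/wrist2.png

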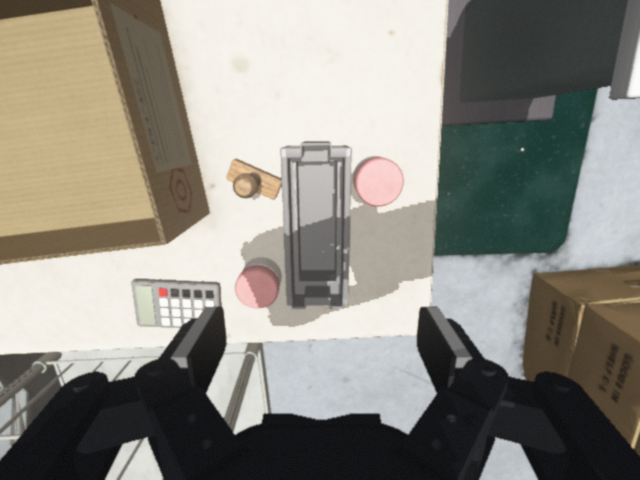

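Run:
```python
from h import *
d=pickle.load(open("d2.pkl","rb"));w=d["wrist"]
crop(w,260,130,120,190,3,"pics/w3.png")
```

```text
(no output)
```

View pics/w3.png

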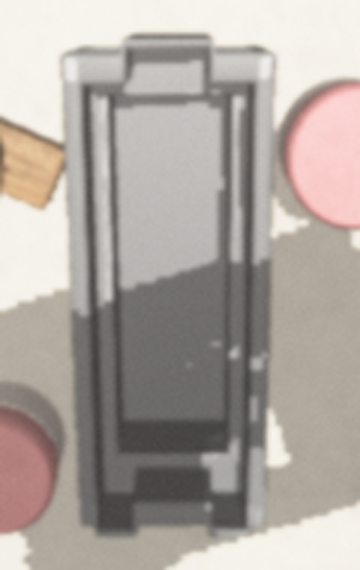

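Run:
```python
from h import *
d=pickle.load(open("d2.pkl","rb"));w=d["wrist"]
P=lambda x,y:(260+(x+.5)/3-.5,130+(y+.5)/3-.5)
q=np.array([onto(w,P(*p),.099) for p in [(63,52),(276,52),(82,525),(265,528)]])
print(q.round(4),q.mean(0).round(4))
C=-w["R"].T@w["t"];print(C)
for a,b in [(0,2),(1,3)]:
    v=q[a]-q[b];print(v.round(4),v[0]/v[1])
d=np.array([.0,0]);tx=np.array([-.0547,-.9985]);ty=np.array([-.9985,.0547])
dd=q.mean(0)[:2]-[.5022,.259]
print(dd,dd@tx/.04,dd@ty/.04)
```

```text
[[0.5343 0.1884 0.099 ]
 [0.4709 0.1919 0.099 ]
 [0.5424 0.3465 0.099 ]
 [0.4789 0.3512 0.099 ]] [0.5066 0.2695 0.099 ]
[0.49775872 0.17756689 0.40932496]
[-0.0081 -0.1581  0.    ] 0.05135080258023045
[-0.008  -0.1593  0.    ] 0.05008847546738433
[0.00441751 0.01046916] -0.26737742165411804 -0.09595543263360545
```

>>> {"fn": "play_rows", "kwargs": {
  "motion": [
    [-0.28,-0.1,0.5,0,0,0,-1],
    [0,0,1,0,0,0,-1],
    [0,0,1,0,0,0,-1],
    [0,0,1,0,0,0,-1],
    [0,0,0.8,0,0,0,-1],
    [0,0,0.5,0,0,0,-1],
    [0,0,0.25,0,0,0,-1],
    [0,0,0,0,0,0,-1]
  ]
}}

```text
t: 6.38
tcp_pos: [0.5067, 0.2708, 0.0653]
eef_rot: [-0.0, -0.688, 0.725, 0.0]
ft_force: [0.1, 0.9, 1.4]
opening: 1.0
```

```bash
python3 snap.py 3 wrist side
```

```text
6.475 [0.507  0.271  0.0662] [ 7.000e-04 -6.884e-01  7.253e-01 -4.000e-04] [ 0.285  0.589  1.46  -0.     1.091 -2.804] 0.9983341148906922 [-0.43 -0.19  0.69]
```

View pics/wrist3.png

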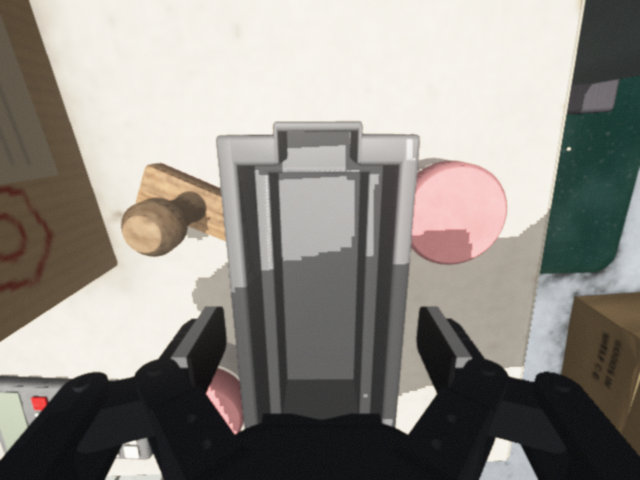

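View pics/side3.png

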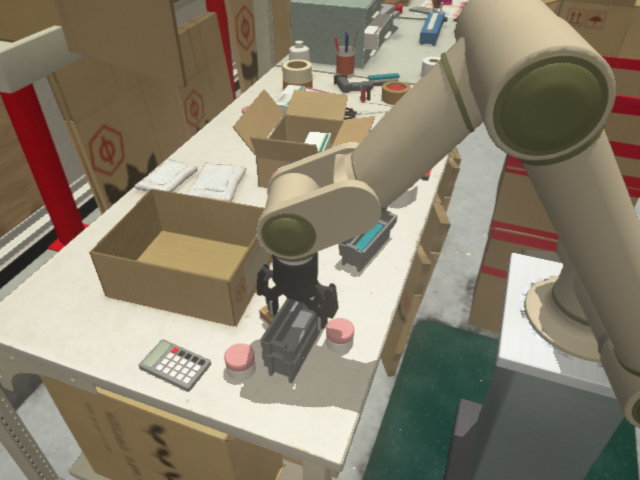

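>>> {"fn": "play_rows", "kwargs": {
  "motion": [
    [0,0,0,0,0,0,1],
    [0,0,0,0,0,0,1],
    [0,0,0,0,0,0,1],
    [0,0,0,0,0,0,1],
    [0,0,0,0,0,0,1]
  ]
}}

```text
t: 7.1
tcp_pos: [0.5071, 0.2711, 0.0664]
eef_rot: [0.001, -0.689, 0.725, -0.001]
ft_force: [-0.5, -0.5, 5.9]
opening: 0.745
```

```bash
python3 snap.py 4 wrist side
```

```text
7.2 [0.5071 0.2711 0.0664] [ 1.000e-03 -6.886e-01  7.251e-01 -5.000e-04] [ 0.285  0.589  1.46  -0.     1.091 -2.805] 0.7517751863400401 [-0.2  -0.53  6.33]
```

View pics/wrist4.png

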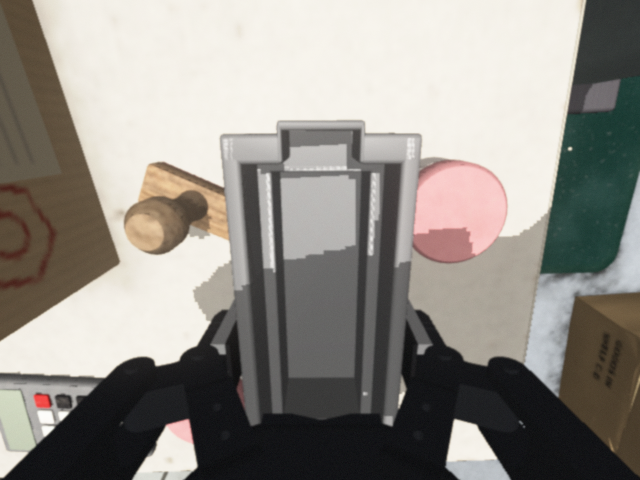

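>>> {"fn": "play_rows", "kwargs": {
  "motion": [
    [0,0,-0.2,0,0,0,1],
    [0,0,-0.4,0,0,0,1],
    [0,0,-0.5,0,0,0,1],
    [0,0,-0.5,0,0,0,1],
    [0,0,-0.6,0,0,0,1],
    [0,0,-0.8,0,0,0,1],
    [0,0,-0.8,0,0,0,1],
    [0,0,-0.6,0,0,0,1],
    [0,0,-0.3,0,0,0,1],
    [0,0,0,0,0,0,1]
  ]
}}

```text
t: 8.45
tcp_pos: [0.5066, 0.271, 0.2539]
eef_rot: [0.001, -0.689, 0.725, -0.0]
ft_force: [0.1, 0.6, -1.5]
opening: 0.749
```

```bash
python3 snap.py 5 wrist side scene
```

```text
8.6 [0.5062 0.2709 0.2523] [-9.000e-04 -6.886e-01  7.251e-01  5.000e-04] [ 0.285  0.411  1.187 -0.     1.545 -2.805] 0.7542600219499034 [ 0.04 -0.01 -1.13]
```

View pics/wrist5.png

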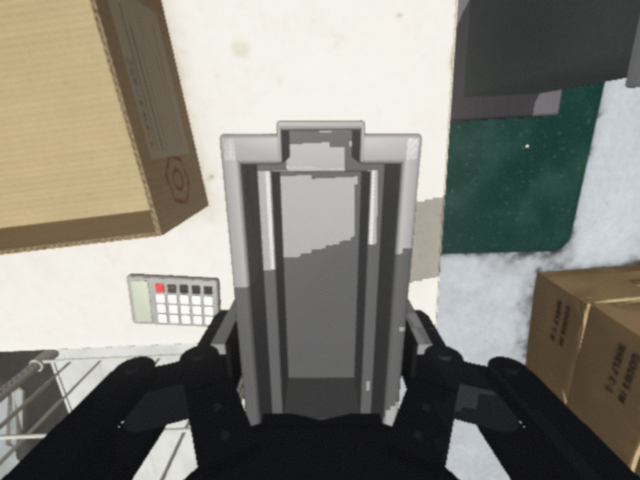

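View pics/side5.png

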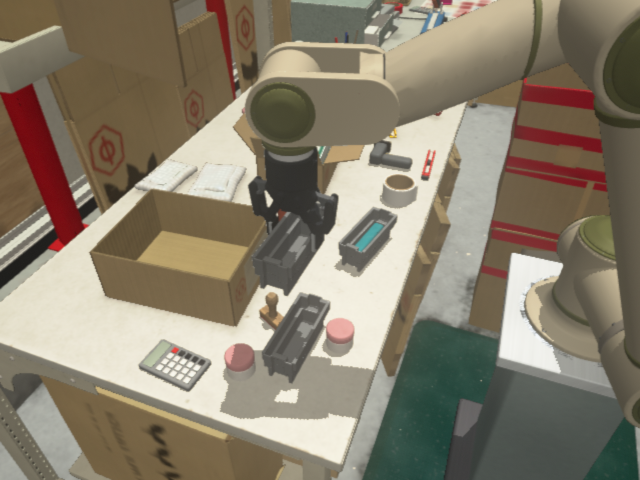

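View pics/scene5.png

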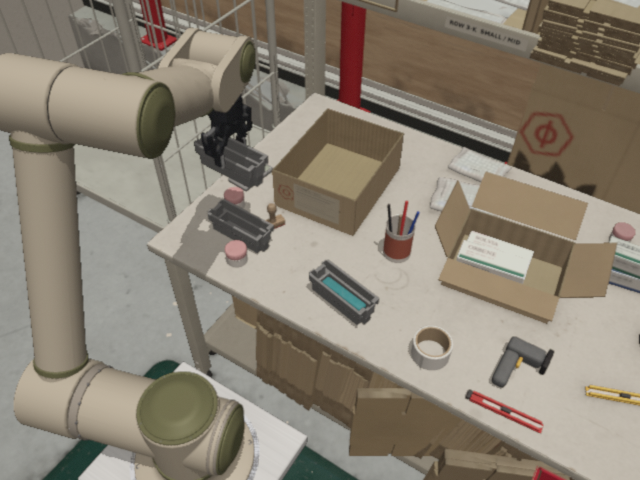

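>>> {"fn": "play_rows", "kwargs": {
  "motion": [
    [0,0,0,0,0,0.5,1],
    [0,0,0,0,0,1,1],
    [0,0,0,0,0,1,1],
    [0,0,0,0,0,1,1],
    [0,0,0,0,0,1,1],
    [0,0,0,0,0,1,1],
    [0,0,0,0,0,1,1],
    [0,0,0,0,0,1,1],
    [0,0,0,0,0,1,1],
    [0,0,0,0,0,1,1],
    [0,0,0,0,0,1,1],
    [0,0,0,0,0,1,1]
  ]
}}

```text
t: 10.1
tcp_pos: [0.5063, 0.2709, 0.2523]
eef_rot: [-0.001, -0.182, 0.983, -0.0]
ft_force: [-0.1, -0.6, -0.8]
opening: 0.747
```

>>> {"fn": "play_rows", "kwargs": {
  "motion": [
    [0,0,0,0,0,1,1],
    [0,0,0,0,0,1,1],
    [0,0,0,0,0,1,1],
    [0,0,0,0,0,1,1],
    [0,0,0,0,0,1,1],
    [0,0,0,0,0,1,1],
    [0,0,0,0,0,1,1],
    [0,0,0,0,0,1,1],
    [0,0,0,0,0,1,1],
    [0,0,0,0,0,1,1],
    [0,0,0,0,0,1,1],
    [0,0,0,0,0,1,1]
  ]
}}

```text
t: 11.6
tcp_pos: [0.5063, 0.2709, 0.2523]
eef_rot: [-0.001, 0.405, 0.914, -0.001]
ft_force: [0.8, -0.1, -0.4]
opening: 0.75
```

>>> {"fn": "play_rows", "kwargs": {
  "motion": [
    [0,0,0,0,0,1,1],
    [0,0,0,0,0,1,1],
    [0,0,0,0,0,1,1],
    [0,0,0,0,0,1,1],
    [0,0,0,0,0,1,1],
    [0,0,0,0,0,1,1],
    [0,0,0,0,0,1,1],
    [0,0,0,0,0,1,1],
    [0,0,0,0,0,1,1],
    [0,0,0,0,0,0.7,1],
    [0,0,0,0,0,0,1]
  ]
}}

```text
t: 12.98
tcp_pos: [0.5064, 0.2709, 0.2525]
eef_rot: [-0.0, 0.783, 0.622, -0.001]
ft_force: [-0.5, 0.2, -0.6]
opening: 0.749
```

>>> {"fn": "play_rows", "kwargs": {
  "motion": [
    [-0.5,0.3,-0.2,0,0,0,1],
    [-0.9,0.6,0,0,0,0,1],
    [-1,0.6,0,0,0,0,1],
    [-1,0.6,0,0,0,0,1],
    [-1,0.6,0,0,0,0,1],
    [-1,0.6,0,0,0,0,1],
    [-1,0.6,0,0,0,0,1],
    [-1,0.6,0,0,0,0,1],
    [-0.5,0.4,0,0,0,0,1],
    [-0.2,0.1,0,0,0,0,1],
    [0,0,0,0,0,0,1]
  ]
}}

```text
t: 14.35
tcp_pos: [0.6272, -0.0899, 0.2609]
eef_rot: [-0.0, 0.783, 0.621, -0.0]
ft_force: [0.1, 1.2, -0.5]
opening: 0.748
```

```bash
python3 snap.py 6 wrist
```

```text
14.4 [ 0.6271 -0.0893  0.2612] [-3.000e-04  7.832e-01  6.217e-01 -1.000e-04] [-0.328  0.517  0.984  0.     1.641 -0.099] 0.7480833432392844 [ 0.24  0.22 -1.31]
```

View pics/wrist6.png

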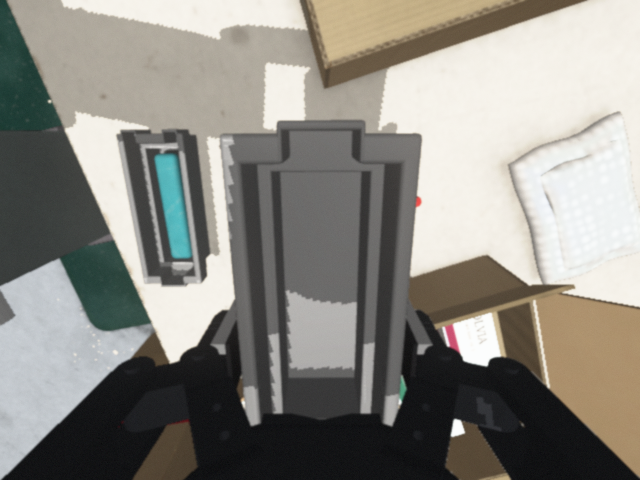

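Run:
```python
from h import *
d=pickle.load(open("d6.pkl","rb"));w=d["wrist"]
crop(w,105,120,120,180,4,"pics/w6.png")
im=cv2.imread("pics/w6.png"); print(im.shape)
cv2.imwrite("pics/w6.png",cv2.resize(w["frame"][120:290,105:225,::-1],None,fx=3.5,fy=3.5,interpolation=cv2.INTER_CUBIC))
```

```text
(720, 480, 3)
```

View pics/w6.png

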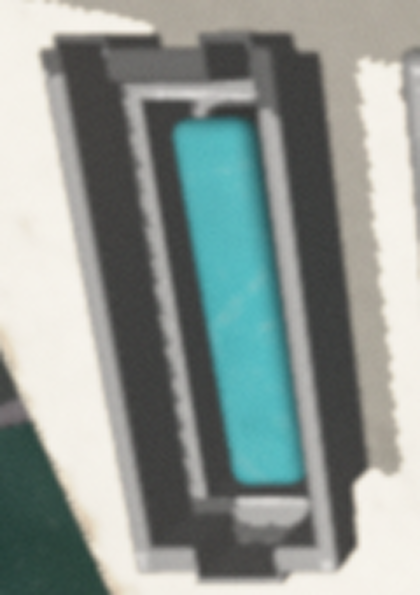

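Run:
```python
from h import *
d=pickle.load(open("d6.pkl","rb"));w=d["wrist"]
P=lambda x,y:(105+(x+.5)/3.5-.5,120+(y+.5)/3.5-.5)
q=np.array([onto(w,P(*p),.064) for p in [(45,50),(272,52),(137,572),(332,568)]])
print(q.round(4),q.mean(0).round(4))
for a,b in [(0,2),(1,3),(0,1),(2,3)]:
    v=q[a]-q[b];print(v.round(4),v[0]/v[1],np.linalg.norm(v))
for p in [(107,35),(248,35),(240,580)]: print(onto(w,P(*p),.064).round(4))
# reference: c in hand, measured in view 6 rim at z
def hand(w,pts,z): return np.array([onto(w,p,z) for p in pts])
h=hand(w,[(220,135),(421,135)],.2612+.033); print(h)
print(-w["R"].T@w["t"])
```

```text
[[ 0.4533  0.0318  0.064 ]
 [ 0.5141  0.0169  0.064 ]
 [ 0.4162 -0.1219  0.064 ]
 [ 0.4772 -0.1347  0.064 ]] [ 0.4652 -0.052   0.064 ]
[0.0371 0.1537 0.    ] 0.24140302712148554 0.15808727981714843
[0.0369 0.1517 0.    ] 0.24357800780215066 0.1561222547339815
[-0.0608  0.0148  0.    ] -4.105005064867312 0.06262441925654451
[-0.061   0.0128  0.    ] -4.751671507662139 0.062330599424343665
[0.4715 0.0315 0.064 ]
[0.5093 0.0226 0.064 ]
[ 0.4472 -0.132   0.064 ]
[[ 0.61474765 -0.00537816  0.2942    ]
 [ 0.6753524  -0.01960443  0.2942    ]]
[ 0.6455737  -0.01178139  0.40283053]
```

Run:
```python
from h import *
def left(fn,r0,r1,x0fun):
    w=pickle.load(open(fn,"rb"))["wrist"]; g=cv2.GaussianBlur(w["frame"],(3,3),0).min(axis=2).astype(float)
    pts=[]
    for r in range(r0,r1):
        x0=int(x0fun(r)); seg=g[r,x0-8:x0+9]; k=np.where((seg[:-1]>195)&(seg[1:]<=195))[0]
        if len(k): k=k[0]; pts.append((x0-8+k+(seg[k]-195)/(seg[k]-seg[k+1]),r))
    p=np.array([onto(w,q,.064)[:2] for q in pts])
    for it in range(3):
        A=np.polyfit(p[:,1],p[:,0],1); e=p[:,0]-np.polyval(A,p[:,1]); p=p[abs(e)<max(2*e.std(),3e-4)]
    print(fn,len(p),A, e.std(), "x at y=-.05",np.polyval(A,-.05))
left("d6.pkl",145,280,lambda r:118+(r-134)*(144-118)/(283-134))
left("d0.pkl",192,300,lambda r:215.5+(r-187)*(201-215.5)/(308-187))
```

```text
d6.pkl 133 [0.22805934 0.444266  ] 8.516504670580416e-05 x at y=-.05 0.4328630377709488
d0.pkl 104 [0.22939189 0.44377896] 0.00013941523269311547 x at y=-.05 0.4323093621032562
```

>>> {"fn": "play_rows", "kwargs": {
  "motion": [
    [0,-0.5,0,0,0,-0.04,1],
    [0,-1,0,0,0,0,1],
    [0,-1,0,0,0,0,1],
    [0,-1,0,0,0,0,1],
    [0,-0.5,0.4,0,0,0,1],
    [0,-0.15,0.8,0,0,0,1],
    [0,0,0.9,0,0,0,1],
    [0,0,0.8,0,0,0,1],
    [0,0,0.5,0,0,0,1],
    [0,0,0.2,0,0,0,1],
    [0,0,0,0,0,0,1]
  ]
}}

```text
t: 15.78
tcp_pos: [0.4657, -0.0523, 0.1176]
eef_rot: [0.0, 0.782, 0.623, 0.0]
ft_force: [-1.3, 1.1, -1.0]
opening: 0.748
```

```bash
python3 snap.py 7 wrist side scene
python3 - <<'E'
from h import *
d=pickle.load(open("d7.pkl","rb"))
crop(d["scene"],280,210,130,130,4,"pics/a.png"); crop(d["side"],310,160,120,120,4,"pics/b.png")
im=[cv2.resize(cv2.imread(f"pics/{k}.png"),(400,400)) for k in "ab"]; cv2.imwrite("pics/m7.png",np.hstack(im))
E
```

```text
15.925 [ 0.466  -0.0528  0.1182] [8.000e-04 7.822e-01 6.230e-01 5.000e-04] [-0.366  0.366  1.694  0.     1.08  -0.14 ] 0.7476578173408848 [-0.34 -0.79 -1.31]
```

View pics/m7.png

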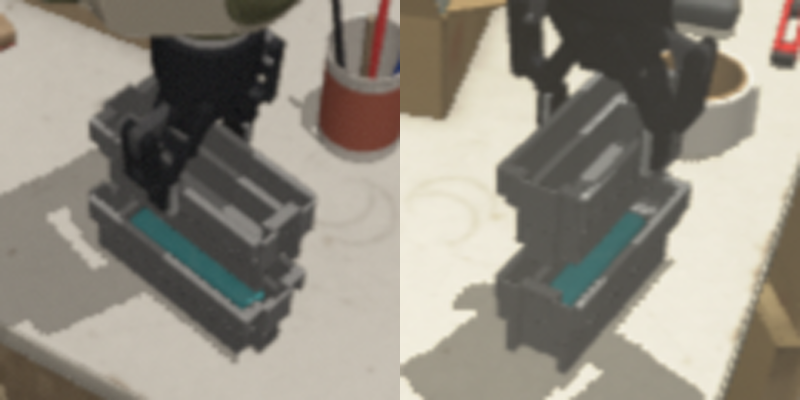

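View pics/wrist7.png

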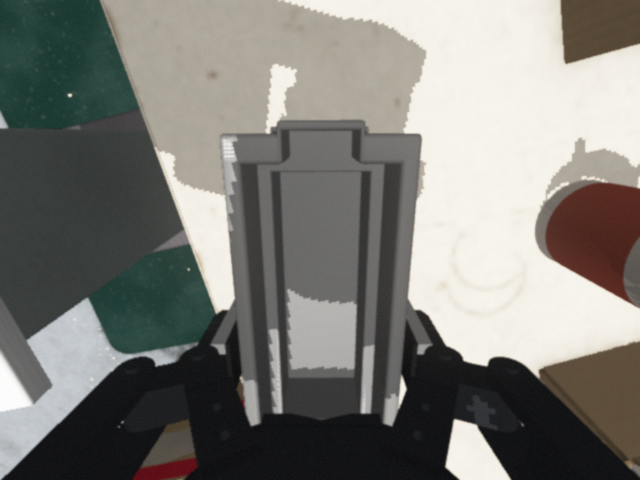

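Run:
```python
from h import *
d=pickle.load(open("d7.pkl","rb"))
th=.2247; ux=np.array([np.sin(th),np.cos(th)]); uy=np.array([np.cos(th),-np.sin(th)])
for n,c0,z,col in [("a",np.array([.4655,-.0515]),.064,(0,255,0)),("c",np.array([.466,-.0528]),.1182+.033,(0,0,255))]:
    for cam,off in [("scene",(280,210)),("side",(310,160))]:
        im=d[cam].setdefault("im",d[cam]["frame"][:,:,::-1].copy())
    for cam in ["scene","side"]:
        if "big" not in d[cam]: 
            x0,y0=dict(scene=(280,210),side=(310,160))[cam]
            d[cam]["big"]=cv2.resize(np.ascontiguousarray(d[cam]["frame"][y0:y0+130,x0:x0+130,::-1]),None,fx=4,fy=4,interpolation=cv2.INTER_CUBIC); d[cam]["o"]=(x0,y0)
        P=[]
        for sx,sy in [(1,1),(1,-1),(-1,-1),(-1,1)]:
            p=c0+sx*.08*ux+sy*.0325*uy
            P.append((proj(d[cam],[*p,z])-d[cam]["o"]+.5)*4)
        cv2.polylines(d[cam]["big"],[np.array(P).round().astype(int)],True,col,1)
cv2.imwrite("pics/ov7.png",cv2.resize(np.hstack([d["scene"]["big"],d["side"]["big"]]),(800,400)))
```

```text
(no output)
```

View pics/ov7.png

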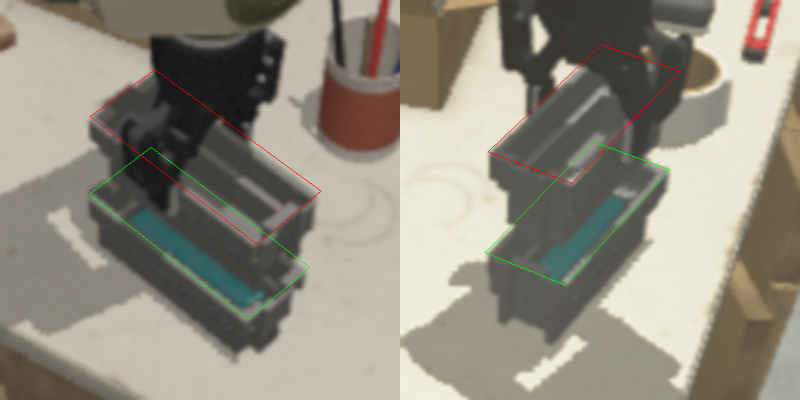

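>>> {"fn": "play_rows", "kwargs": {
  "motion": [
    [0.03,0,0.2,0,0,0,1],
    [0,0,0.15,0,0,0,1],
    [0,0,0.1,0,0,0,1],
    [0,0,0.03,0,0,0,1],
    [0,0,0,0,0,0,1]
  ]
}}

```text
t: 16.55
tcp_pos: [0.466, -0.0517, 0.0981]
eef_rot: [-0.0, 0.782, 0.623, -0.0]
ft_force: [-0.7, 0.3, -0.3]
opening: 0.748
```

>>> {"fn": "play_rows", "kwargs": {
  "motion": [
    [0,0,0.04,0,0,0,1],
    [0,0,0.03,0,0,0,1],
    [0,0,0,0,0,0,1]
  ]
}}

```text
t: 16.92
tcp_pos: [0.466, -0.0517, 0.0954]
eef_rot: [0.0, 0.782, 0.623, 0.0]
ft_force: [-0.8, 0.6, 0.0]
opening: 0.752
```

>>> {"fn": "play_rows", "kwargs": {
  "motion": [
    [0,0,0.03,0,0,0,1],
    [0,0,0.03,0,0,0,1],
    [0,0,0,0,0,0,1]
  ]
}}

```text
t: 17.3
tcp_pos: [0.4662, -0.0518, 0.0952]
eef_rot: [0.001, 0.782, 0.623, 0.0]
ft_force: [-7.1, 1.4, 27.7]
opening: 0.749
```

>>> {"fn": "play_rows", "kwargs": {
  "motion": [
    [0,0,-0.04,0,0,0,1],
    [0,0,0,0,0,0,1]
  ]
}}

```text
t: 17.55
tcp_pos: [0.4662, -0.0517, 0.0953]
eef_rot: [0.001, 0.782, 0.623, 0.0]
ft_force: [-3.8, 0.7, 11.3]
opening: 0.746
```

```bash
python3 snap.py 8 scene side
python3 - <<'E'
from h import *
d=pickle.load(open("d8.pkl","rb"))
crop(d["scene"],280,210,130,130,4,"pics/a.png"); crop(d["side"],310,160,120,120,4,"pics/b.png")
im=[cv2.resize(cv2.imread(f"pics/{k}.png"),(400,400)) for k in "ab"]; cv2.imwrite("pics/m8.png",np.hstack(im))
E
```

```text
17.65 [ 0.4662 -0.0517  0.0953] [5.000e-04 7.823e-01 6.229e-01 3.000e-04] [-0.364  0.4    1.723 -0.     1.017 -0.138] 0.7484934409078882 [-2.13  0.11 11.7 ]
```

View pics/m8.png

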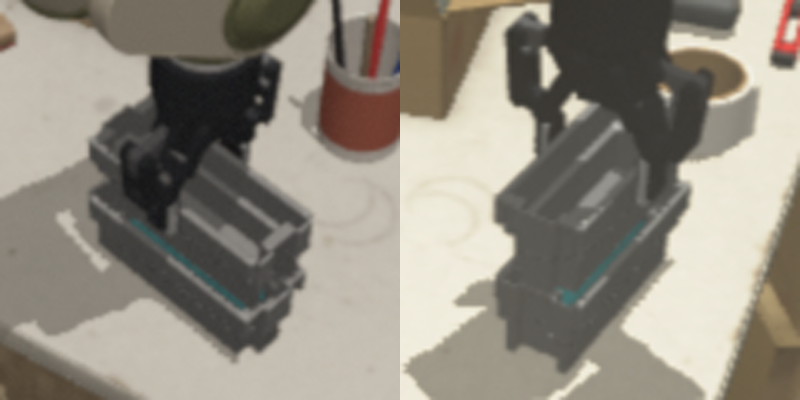

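>>> {"fn": "play_rows", "kwargs": {
  "motion": [
    [0,0,0,0,0,0,-1],
    [0,0,0,0,0,0,-1],
    [0,0,0,0,0,0,-1],
    [0,0,-0.4,0,0,0,-1],
    [0,0,-0.8,0,0,0,-1],
    [0,0,-1,0,0,0,-1],
    [0,0,-0.9,0,0,0,-1],
    [0,0,-0.4,0,0,0,-1],
    [0,0,0,0,0,0,-1]
  ]
}}

```text
t: 18.77
tcp_pos: [0.4662, -0.0517, 0.2352]
eef_rot: [0.001, 0.782, 0.623, 0.001]
ft_force: [-0.2, -0.4, -0.5]
opening: 1.0
```

```bash
python3 snap.py 9 scene side wrist
python3 - <<'E'
from h import *
d=pickle.load(open("d9.pkl","rb"))
crop(d["scene"],280,210,130,130,4,"pics/a.png"); crop(d["side"],310,160,120,120,4,"pics/b.png")
im=[cv2.resize(cv2.imread(f"pics/{k}.png"),(400,400)) for k in "ab"]; cv2.imwrite("pics/m9.png",np.hstack(im))
E
```

```text
18.925 [ 0.4656 -0.0515  0.2335] [-9.000e-04  7.823e-01  6.229e-01 -5.000e-04] [-0.364  0.236  1.506  0.     1.401 -0.138] 1.0031035471987242 [-0.03  0.23 -0.7 ]
```

View pics/m9.png

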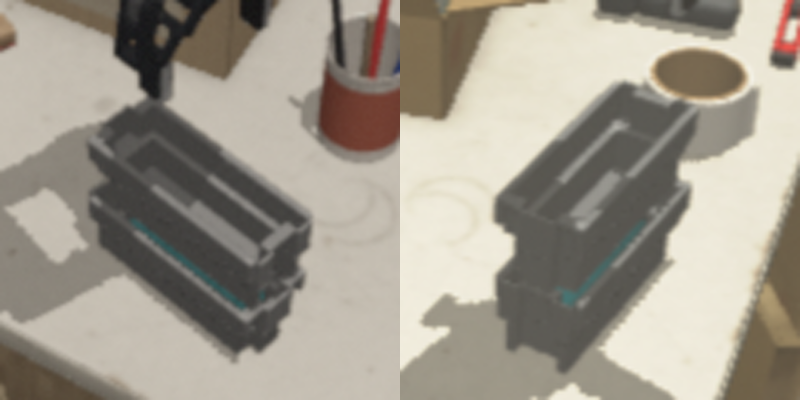

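View pics/wrist9.png

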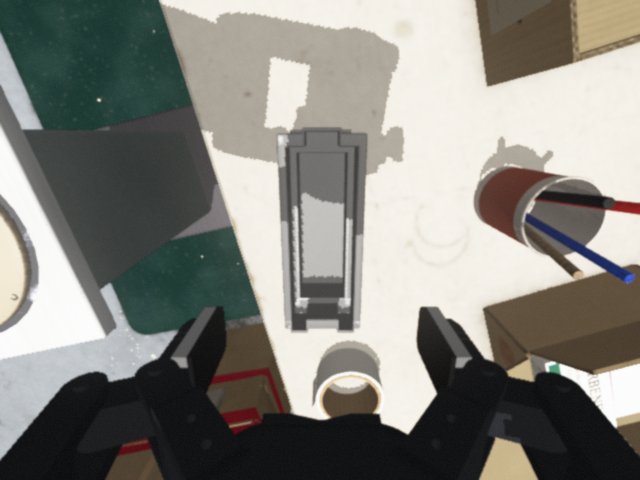

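Run:
```python
from h import *
w=pickle.load(open("d9.pkl","rb"))["wrist"]
cv2.imwrite("pics/w9.png",cv2.resize(w["frame"][115:345,260:390,::-1],None,fx=2.6,fy=2.6,interpolation=cv2.INTER_CUBIC))
```

```text
(no output)
```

View pics/w9.png

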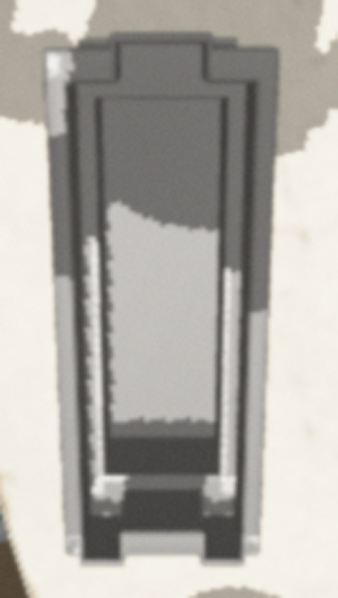

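Run:
```python
from h import *
w=pickle.load(open("d9.pkl","rb"))["wrist"]
P=lambda x,y:(260+(x+.5)/2.6-.5,115+(y+.5)/2.6-.5)
q=np.array([onto(w,P(*p),.128) for p in [(44,48),(279,48),(66,553),(259,553)]])
print(q.round(4),q.mean(0))
for a,b in [(0,2),(1,3),(0,1)]:
    v=q[a]-q[b]; print(v[0]/v[1],np.linalg.norm(v))
```

```text
[[ 0.4526  0.0331  0.128 ]
 [ 0.5147  0.0188  0.128 ]
 [ 0.4178 -0.1204  0.128 ]
 [ 0.4795 -0.1345  0.128 ]] [ 0.46616079 -0.05074205  0.128     ]
0.2268586389032465 0.1574112098198922
0.22938796882359844 0.1573243348828471
-4.327187629594283 0.06368053959494903
```

>>> {"fn": "play_rows", "kwargs": {
  "motion": [
    [0,0,-0.4,0,0,-0.9,-1],
    [0.2,0,0,0,0,-0.84,-1],
    [0.7,0,0,0,0,0,-1],
    [1,0.1,0,0,0,0,-1],
    [1,0.1,0,0,0,0,-1],
    [1,0.1,0,0,0,0,-1],
    [1,0.1,0,0,0,0,-1],
    [1,0.1,0,0,0,0,-1],
    [1,0.1,0,0,0,0,-1],
    [0.8,0,0,0,0,0,-1],
    [0.4,0,0,0,0,0,-1],
    [0,0,0,0,0,0,-1]
  ]
}}

```text
t: 20.42
tcp_pos: [0.5072, 0.2708, 0.2497]
eef_rot: [-0.0, 0.725, 0.689, -0.001]
ft_force: [0.2, -0.4, 0.1]
opening: 0.998
```

```bash
python3 snap.py 10 wrist
python3 - <<'E'
from h import *
w=pickle.load(open("d10.pkl","rb"))["wrist"]
cv2.imwrite("pics/w10.png",cv2.resize(w["frame"][70:320,220:450,::-1],None,fx=2.4,fy=2.4,interpolation=cv2.INTER_CUBIC))
E
```

```text
20.475 [0.5073 0.2701 0.25  ] [-1.000e-04  7.252e-01  6.885e-01 -5.000e-04] [ 0.283  0.413  1.19  -0.     1.539  0.335] 0.9976349761130588 [-1.2   0.35  0.19]
```

View pics/w10.png

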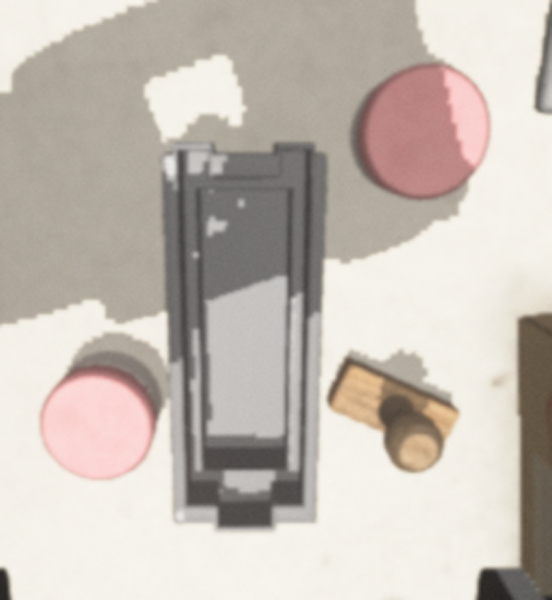

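Tote_b's rim shows with two pockets at the top (+y) and one at the bottom; jars and stamp upright.

Run:
```python
from h import *
w=pickle.load(open("d10.pkl","rb"))["wrist"]
P=lambda x,y:(220+(x+.5)/2.4-.5,70+(y+.5)/2.4-.5)
q=np.array([onto(w,P(*p),.064) for p in [(162,154),(327,154),(175,522),(316,521)]])
print(q.round(4),q.mean(0))
for a,b in [(0,2),(1,3),(0,1),(2,3)]:
    v=q[a]-q[b]; print(v[0]/v[1],np.linalg.norm(v))
for n,p,z in [("jar1",(98,423),.046),("jar2",(426,131),.046),("st",(350,357),.02),("st",(330,400),.02),("st",(458,408),.02)]: print(n,onto(w,P(*p),z).round(4))
```

```text
[[0.4792 0.351  0.064 ]
 [0.5432 0.3477 0.064 ]
 [0.4718 0.1935 0.064 ]
 [0.5353 0.1907 0.064 ]] [0.50738731 0.27071992 0.064     ]
0.04683467361351205 0.1577342833442773
0.050639300290157646 0.1571788647681773
-19.19857294915982 0.06414319704405237
-23.06363608563298 0.06354611128054362
jar1 [0.4385 0.2362 0.046 ]
jar2 [0.5853 0.3543 0.046 ]
st [0.5567 0.2546 0.02  ]
st [0.5468 0.2336 0.02  ]
st [0.609  0.2263 0.02  ]
```

>>> {"fn": "play_rows", "kwargs": {
  "motion": [
    [0.36,0,0.5,0,0,0,-1],
    [0,0,1,0,0,0,-1],
    [0,0,1,0,0,0,-1],
    [0,0,1,0,0,0,-1],
    [0,0,0.7,0,0,0,-1],
    [0,0,0.4,0,0,0,-1],
    [0,0,0,0,0,0,-1]
  ]
}}

```text
t: 21.35
tcp_pos: [0.5081, 0.2843, 0.0661]
eef_rot: [-0.0, 0.726, 0.688, -0.001]
ft_force: [-0.1, -0.6, 0.9]
opening: 1.002
```

```bash
python3 snap.py 11 wrist
```

```text
21.4 [0.5086 0.2846 0.0671] [2.000e-04 7.255e-01 6.883e-01 3.000e-04] [ 0.307  0.599  1.435 -0.     1.107  0.36 ] 1.002283683523118 [ 0.15 -0.14  0.06]
```

View pics/wrist11.png

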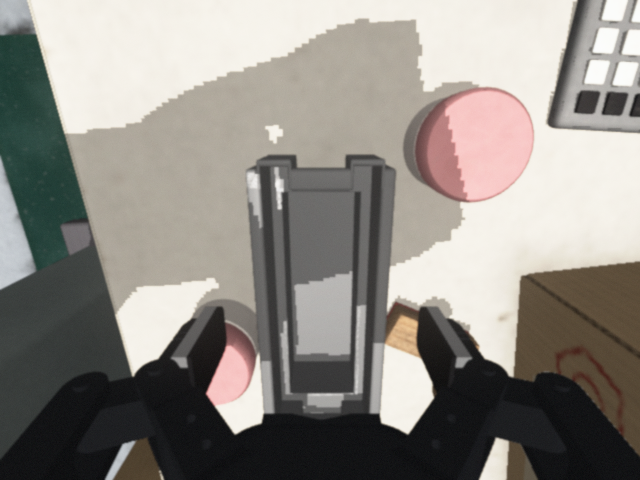

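>>> {"fn": "play_rows", "kwargs": {
  "motion": [
    [0,0,0.4,0,0,0,-1],
    [0,0,0.3,0,0,0,-1],
    [0,0,0.2,0,0,0,-1],
    [0,0,0,0,0,0,-1],
    [0,0,0,0,0,0,1],
    [0,0,0,0,0,0,1],
    [0,0,0,0,0,0,1],
    [0,0,0,0,0,0,1],
    [0,0,0,0,0,0,1]
  ]
}}

```text
t: 22.52
tcp_pos: [0.5085, 0.2851, 0.0312]
eef_rot: [0.0, 0.725, 0.688, 0.001]
ft_force: [0.0, 0.9, 5.5]
opening: 0.748
```

```bash
python3 snap.py 12 wrist side
```

```text
22.625 [0.5085 0.2851 0.0312] [3.000e-04 7.252e-01 6.885e-01 6.000e-04] [0.308 0.648 1.468 0.    1.025 0.36 ] 0.7539419419680295 [-0.55 -0.03  6.19]
```

View pics/wrist12.png

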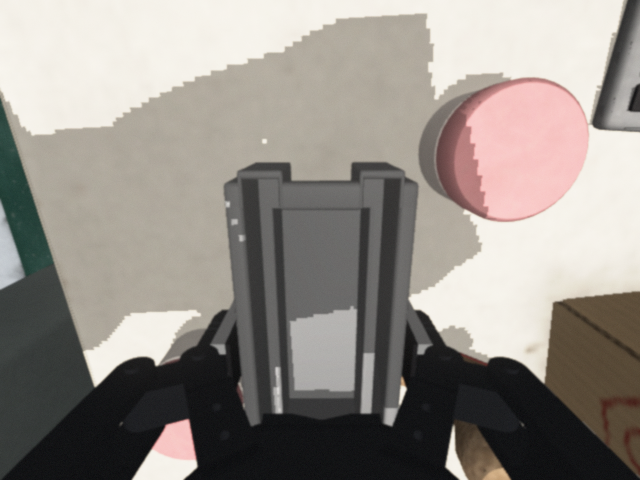

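Run:
```python
from h import *
for fn,pts,tcp in [("d6.pkl",[(220,135),(421,135)],[.6271,-.0893,.2612]),("d12.pkl",[(224,182),(417,182)],[.5085,.2851,.0312])]:
    w=pickle.load(open(fn,"rb"))["wrist"]
    m=np.mean([onto(w,p,tcp[2]+.033) for p in pts],0)-tcp
    R=w["R"]; up=-R[1]; up[2]=0; up/=np.linalg.norm(up); print(m@up, m@R[0])
```

```text
0.07887825465983485 -0.0001314971552986692
0.06494534794022355 -0.0004579763143959056
```

>>> {"fn": "play_rows", "kwargs": {
  "motion": [
    [0,0,-0.2,0,0,0,1],
    [0,0,-0.4,0,0,0,1],
    [0,0,-0.8,0,0,0,1],
    [0,0,-1,0,0,0,1],
    [0,0,-1,0,0,0,1],
    [0,0,-1,0,0,0,1],
    [0,0,-1,0,0,0,1],
    [0,0,-0.6,0,0,0,1],
    [0,0,-0.2,0,0,0,1],
    [0,0,0,0,0,0,1]
  ]
}}

```text
t: 23.88
tcp_pos: [0.5079, 0.2849, 0.2784]
eef_rot: [-0.0, 0.725, 0.688, -0.0]
ft_force: [0.7, 0.8, -1.2]
opening: 0.752
```

```bash
python3 snap.py 13 side
```

```text
23.925 [0.5078 0.2849 0.2777] [-3.000e-04  7.253e-01  6.885e-01 -7.000e-04] [ 0.308  0.413  1.112 -0.     1.618  0.36 ] 0.7460416235407387 [-0.33  0.33 -2.38]
```

View pics/side13.png

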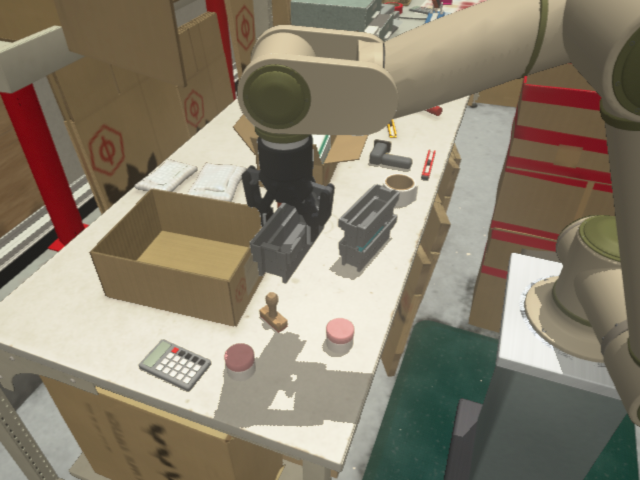

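>>> {"fn": "play_rows", "kwargs": {
  "motion": [
    [0,0,0,0,0,0.9,1],
    [0,0,0,0,0,0.83,1],
    [-0.5,0.06,0,0,0,0,1],
    [-1,0.1,0,0,0,0,1],
    [-1,0.1,0,0,0,0,1],
    [-1,0.1,0,0,0,0,1],
    [-1,0.1,0,0,0,0,1],
    [-1,0.1,0,0,0,0,1],
    [-1,0.1,0,0,0,0,1],
    [-1,0.1,0,0,0,0,1],
    [-0.57,0.1,0,0,0,0,1],
    [0,0,0,0,0,0,1]
  ]
}}

```text
t: 25.42
tcp_pos: [0.4689, -0.0389, 0.2779]
eef_rot: [-0.0, 0.783, 0.623, -0.0]
ft_force: [-0.8, 0.8, -1.7]
opening: 0.749
```

>>> {"fn": "play_rows", "kwargs": {
  "motion": [
    [0,0,0.4,0,0,0,1],
    [0,0,0.8,0,0,0,1],
    [0,0,0.6,0,0,0,1],
    [0,0,0.3,0,0,0,1],
    [0,0,0,0,0,0,1],
    [0,0,0,0,0,0,1]
  ]
}}

```text
t: 26.18
tcp_pos: [0.47, -0.0373, 0.1953]
eef_rot: [0.001, 0.782, 0.623, 0.0]
ft_force: [-0.1, 0.6, -0.5]
opening: 0.754
```

```bash
python3 snap.py 14 side scene wrist
python3 - <<'E'
from h import *
d=pickle.load(open("d14.pkl","rb"))
crop(d["scene"],270,190,140,140,4,"pics/a.png"); crop(d["side"],310,140,140,140,4,"pics/b.png")
im=[cv2.resize(cv2.imread(f"pics/{k}.png"),(400,400)) for k in "ab"]; cv2.imwrite("pics/m14.png",np.hstack(im))
E
```

```text
26.325 [ 0.4699 -0.0374  0.1952] [6.000e-04 7.820e-01 6.233e-01 4.000e-04] [-0.331  0.276  1.569 -0.     1.295 -0.106] 0.7511818900426315 [-0.72  0.89 -0.4 ]
```

View pics/m14.png

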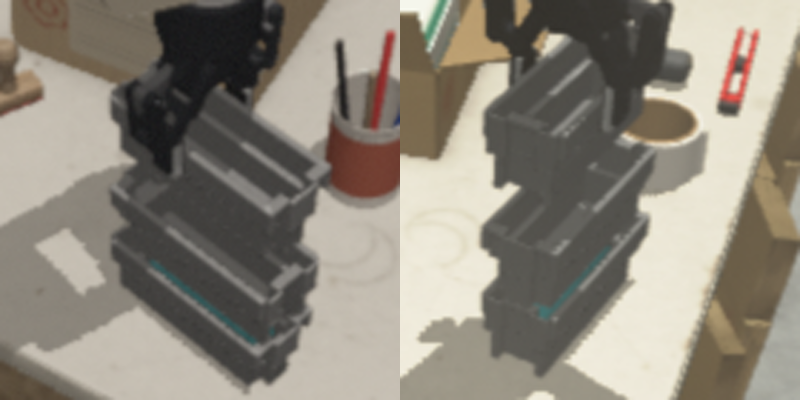

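>>> {"fn": "play_rows", "kwargs": {
  "motion": [
    [0,-0.02,0.3,0,0,0,1],
    [0,0,0.3,0,0,0,1],
    [0,0,0.15,0,0,0,1],
    [0,0,0.08,0,0,0,1],
    [0,0,0,0,0,0,1]
  ]
}}

```text
t: 26.95
tcp_pos: [0.4689, -0.0372, 0.1612]
eef_rot: [-0.0, 0.782, 0.623, -0.0]
ft_force: [0.3, -0.3, -0.3]
opening: 0.748
```

>>> {"fn": "play_rows", "kwargs": {
  "motion": [
    [0,0,0.04,0,0,0,1],
    [0,0,0.02,0,0,0,1],
    [0,0,0,0,0,0,1]
  ]
}}

```text
t: 27.32
tcp_pos: [0.4689, -0.0372, 0.159]
eef_rot: [0.0, 0.782, 0.623, 0.0]
ft_force: [-0.6, -0.5, -1.2]
opening: 0.749
```

>>> {"fn": "play_rows", "kwargs": {
  "motion": [
    [0,0,0.02,0,0,0,1],
    [0,0,0,0,0,0,1]
  ]
}}

```text
t: 27.58
tcp_pos: [0.4689, -0.0372, 0.1581]
eef_rot: [0.0, 0.782, 0.623, 0.0]
ft_force: [0.0, -0.2, -1.7]
opening: 0.754
```

>>> {"fn": "play_rows", "kwargs": {
  "motion": [
    [0,0,0.02,0,0,0,1],
    [0,0,0,0,0,0,1]
  ]
}}

```text
t: 27.82
tcp_pos: [0.469, -0.0372, 0.1581]
eef_rot: [0.0, 0.782, 0.623, 0.0]
ft_force: [-1.9, 0.9, 7.1]
opening: 0.748
```

```bash
python3 snap.py 15 side scene
python3 - <<'E'
from h import *
d=pickle.load(open("d15.pkl","rb"))
crop(d["scene"],270,190,140,140,4,"pics/a.png"); crop(d["side"],310,140,140,140,4,"pics/b.png")
im=[cv2.resize(cv2.imread(f"pics/{k}.png"),(400,400)) for k in "ab"]; cv2.imwrite("pics/m15.png",np.hstack(im))
E
```

```text
27.925 [ 0.469  -0.0372  0.1581] [4.000e-04 7.820e-01 6.233e-01 2.000e-04] [-0.332  0.316  1.632 -0.     1.193 -0.107] 0.7537180886055652 [-1.74  0.96  6.55]
```

View pics/m15.png

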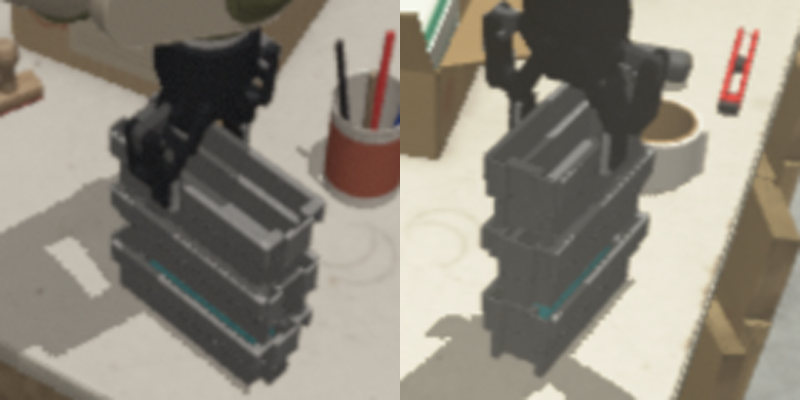

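>>> {"fn": "play_rows", "kwargs": {
  "motion": [
    [0,0,0,0,0,0,-1],
    [0,0,0,0,0,0,-1],
    [0,0,0,0,0,0,-1],
    [0,0,-0.4,0,0,0,-1],
    [0,0,-0.8,0,0,0,-1],
    [0,0,-1,0,0,0,-1],
    [0,0,-0.9,0,0,0,-1],
    [0,0,-0.4,0,0,0,-1],
    [0,0,0,0,0,0,-1]
  ]
}}

```text
t: 29.05
tcp_pos: [0.4692, -0.0373, 0.298]
eef_rot: [0.001, 0.782, 0.623, 0.001]
ft_force: [0.2, 1.2, -0.8]
opening: 1.003
```

```bash
python3 snap.py 16 side scene wrist
python3 - <<'E'
from h import *
d=pickle.load(open("d16.pkl","rb"))
crop(d["scene"],270,190,140,140,4,"pics/a.png"); crop(d["side"],310,140,140,140,4,"pics/b.png")
im=[cv2.resize(cv2.imread(f"pics/{k}.png"),(400,400)) for k in "ab"]; cv2.imwrite("pics/m16.png",np.hstack(im))
E
```

```text
29.2 [ 0.4686 -0.0371  0.2963] [-8.000e-04  7.820e-01  6.232e-01 -5.000e-04] [-0.332  0.196  1.375 -0.     1.572 -0.107] 0.997102423357157 [-0.88 -0.36 -0.37]
```

View pics/m16.png

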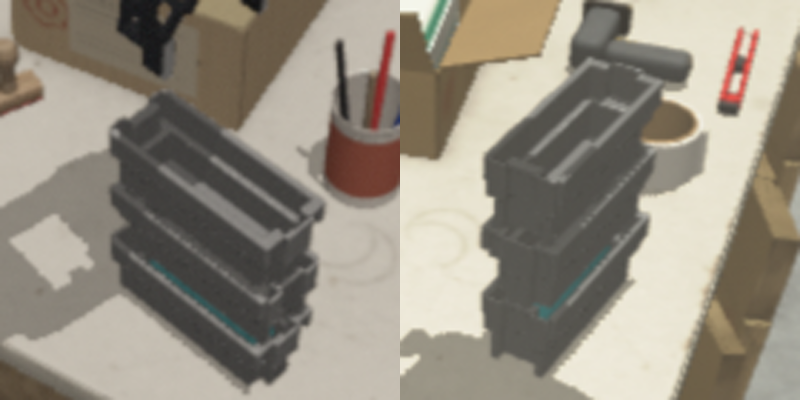

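View pics/wrist16.png

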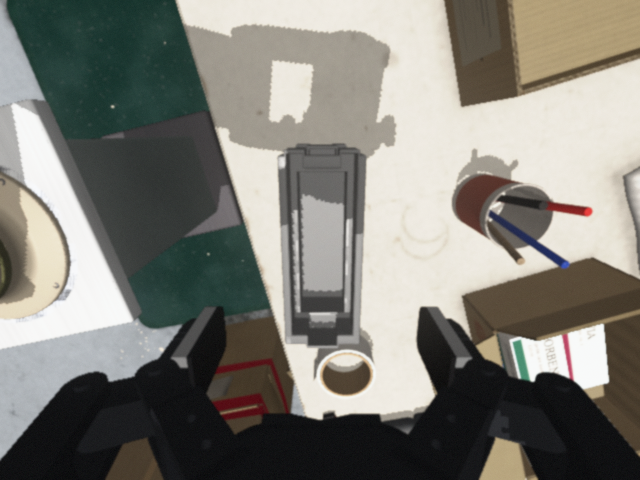

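View pics/side16.png

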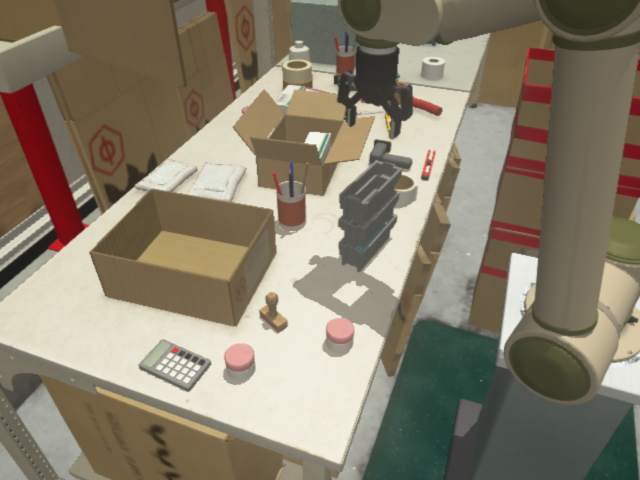

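Run:
```python
from h import *
w=pickle.load(open("d16.pkl","rb"))["wrist"]
cv2.imwrite("pics/w16.png",cv2.resize(w["frame"][130:355,260:390,::-1],None,fx=2.6,fy=2.6,interpolation=cv2.INTER_CUBIC))
d0=pickle.load(open("d0.pkl","rb"));d=pickle.load(open("d16.pkl","rb"))
def pink(c):
    h=cv2.cvtColor(c["frame"],cv2.COLOR_RGB2HSV); m=cv2.inRange(h,(0,60,120),(8,140,255))|cv2.inRange(h,(172,60,120),(180,140,255))
    n,l,s,ce=cv2.connectedComponentsWithStats(m); return [(ce[i].round(1),s[i][4]) for i in range(1,n) if s[i][4]>150]
for k in("scene","side"): print(k,pink(d0[k]),pink(d[k]))
```

```text
scene [(array([235.7, 249.7]), np.int32(338)), (array([514.2, 410.1]), np.int32(153))] [(array([233.5, 195.4]), np.int32(250)), (array([235.4, 250.3]), np.int32(313)), (array([513.6, 409.8]), np.int32(154))]
side [(array([291.3, 213.9]), np.int32(353)), (array([339.8, 330.3]), np.int32(601)), (array([239. , 357.2]), np.int32(666))] [(array([290.8, 214.2]), np.int32(264)), (array([339.7, 330.4]), np.int32(592)), (array([239. , 357.1]), np.int32(663))]
```

View pics/w16.png

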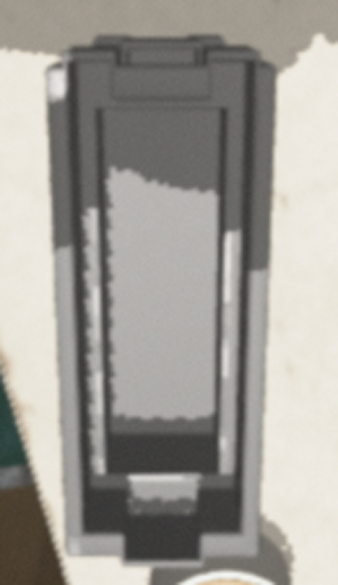

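Run:
```python
from h import *
w=pickle.load(open("d16.pkl","rb"))["wrist"]
P=lambda x,y:(260+(x+.5)/2.6-.5,130+(y+.5)/2.6-.5)
q=np.array([onto(w,P(*p),.192) for p in [(46,66),(277,66),(67,553),(259,553)]])
print(q.round(4),q.mean(0))
for a,b in [(0,2),(1,3),(0,1)]:
    v=q[a]-q[b]; print(v[0]/v[1],np.linalg.norm(v))
from plant import sensors; print(sensors.get_state()["ft_force"])
```

```text
[[ 0.4523  0.033   0.192 ]
 [ 0.5142  0.0188  0.192 ]
 [ 0.4177 -0.1197  0.192 ]
 [ 0.4798 -0.1339  0.192 ]] [ 0.46602526 -0.0504641   0.192     ]
0.22647593181542805 0.15663123654527558
0.225360607536526 0.1565463484525868
-4.349600963996984 0.06353718266806936
[-0.87809599 -0.35996448 -0.37157378]
```

```bash
python3 -c "
from plant import env; print(env.sign_off())"
```

```text
the job is handed in; nothing more can be done
None
```

The column is built and handed in after about 29 s of the 64 s allowed. It stands on tote_a with the stapler still inside.

- **Steps:** I lifted tote_c out of tote_b with the wrist turned half round, then set it on tote_a's rim half-turned. Next I gripped tote_b about 14 mm off its middle to keep clear of the jars and stamp. I set it on tote_c, half-turned from it.
- **Alignment:** The last wrist views put the centres at (0.466, -0.051) for both tote_c and tote_b, and (0.4655, -0.0515) for tote_a. All three long axes agree to about 0.003 rad.
- **Stacked, not nested:** tote_c touched down with its underside at about 64 mm and tote_b at about 127 mm, against the 128 mm expected. Each contact came within 1 mm of the stacking height, and the side and scene views show the gaps of a stack.
- **Surroundings:** The side view puts both jars within 0.1 px of where they began, and the stamp looks unmoved by eye. The gripper is open, well above the column and touching nothing.
- **Disagreements:** tote_a's corners, read by hand in two wrist views, gave slopes of about 0.228 and 0.242. A line fit to its edge gave 0.2285, which I used. Rim corners also read 1 to 3 mm short of the true lengths in every view.
- **Contact force:** Setting tote_c down briefly pressed with about 28 N before I backed off. I saw nothing higher in the readings I took.

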